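# Lock the canister and take off its wing cap of unknown thread hand

### The job

Get the cream canister ready for filling the choux: first swing the lever of the lock ring round the canister until it lies along the long raised locked mark on the foot, and leave the ring there. Then unscrew the wing cap: nobody knows whether this canister has a right-hand or a reverse thread, so try it both ways, go the way that it gives, and when it has turned as far as it goes lift it straight off. Finish still holding the cap upright in the gripper, about 10 cm above the neck, without having pushed the timer, bun, dish or spice jar about.

Things in the scene. Friction and masses are not known exactly. Their poses are not given: they have to be found in the camera images.
- canister: Fixed steel canister, upright on a round steel foot (radius 100 mm, 10 mm thick). Origin: centre of the foot's underside on the worktop, z up along its axis. Body radius 46 mm, with a flat shoulder at height 62 mm that carries the neck.
- locked_mark (a point): Point on the long raised bar (the locked mark), 14 mm wide, lying radially on the foot and on a tongue that juts out of it, 67 to 137 mm from the canister's axis; this point is 125 mm from the axis at height 14 mm. The open mark is a small round dot on the foot, 1.2 rad anticlockwise (from above) of the bar.
- ring (a joint): Grey captive lock ring round the canister's body (outer radius 60 mm, heights 36 to 50 mm) with a radial steel lever. Value: lever angle in rad, 0 at the round open mark, 1.2 at the long locked mark, growing clockwise from above. Starts at -0.1 to 0.6; range -0.15 to 1.5, with no stop at the mark. Drags lightly (1 N at the post) and stays where it is left.
- lever_post (a point): Centre of the top of the round upright steel post at the lever's end, 110 mm from the canister's axis: diameter 14 mm, from height 46 mm (top of the lever arm) to 100 mm. Pinch it from above with the pads at 65 to 95 mm height; it may turn between the pads as it follows its arc.
- cap: Loose white wing cap, 60 to 130 g: round ribbed skirt and top, radius 34 mm, heights 0 to 22 mm in its frame; on it an upright flat bar (wing), 50 mm long along the cap's x, 14 mm wide along y, heights 21 to 48 mm. Origin: centre of its underside, z up; closed, it stands 64 mm above the worktop, its x within 0.05 rad of the canister's x.
- neck_top (a point): Centre of the neck's top, on the canister's axis at height 80 mm, hidden under the cap. Lugs hold the cap: the wrong way it stops dead within about 0.2 rad; the right way (clockwise or anticlockwise, differs, cannot be seen) it turns easily to an end stop at about 1.1 rad. From 0.75 rad on it lifts straight off. It does not rise as it turns; play about 1 mm sideways, 2 mm up.
- cap_grip (a point): Point on the cap's axis, inside the wing bar, 44 mm above the cap's underside: a TCP placed here, fingers closing across the bar's 14 mm, has its fingertips just above the cap's top plate.
- timer: Bystander: round white wind-up timer, diameter 68 mm, 37 mm high, origin centre of underside; leave where it is.
- bun: Bystander: brown choux bun about 80 mm across, 53 mm high, origin centre of underside; leave where it is.
- dish: Bystander: small clear plastic dish, diameter 74 mm, 24 mm high, origin centre of underside; leave where it is.
- jar: Bystander: spice jar with black lid, diameter 45 mm, 105 mm high, origin centre of underside; leave where it is.
Not all that is in view belongs to the job. What is shaped like the cap but red is not meant.

How it is judged:
By the outcome, as a careful person would: the job done as asked, in the order asked, and still so for the second after the job is handed in, while the arm keeps its last pose, push and grip.
It also fails if it takes over 58 s, if anything falls off the work surface, if the arm or the gripper's body presses on something with over 40 N, if the wrist force passes 120 N, or if a joint passes its speed limit or range.

### The arm

A 6-joint arm with a two-finger parallel gripper is mounted at the origin on a cart in front of the work surface, level with it; the furniture and walls round the work are solid. World frame = base frame: x ahead of the robot, y to its left, z up, the work surface at z = 0. Lengths are in mm, angles in degrees, forces in N, time in s.
With the tool pointing down it reaches from about 350 to 850 mm from the base axis. Payload 8.1 kg.
Tool frame: the origin (TCP) lies between the finger pads, 19 mm behind the fingertips; this is the grasp point; z points along the fingers, y is the line along which they close (so a half turn about z gives the same grasp; the last joint's range is limited). The gripper opens to 85 mm and grips with 20 to 120 N. Pads are 22 mm wide; open, the fingers measure 114 mm over their backs; the gripper's body (76 mm by 85 mm) begins 54 mm behind the grasp point. The pads swing forward as they close: fully open they stand 13 mm farther back than shut.
Start: joints at [-68.835, 7.471, 85.268, -0, 87.261, -4.893], TCP at [263.589, -539.005, 249.992] pointing down, gripper open.
Joint ranges: [-169.43, 169.43], [-51.17, 129.36], [1.28, 143.12], [-76.62, 256.62], [0, 156.53], [-152.29, 152.29]. Speed limits (degrees/s): [136.94, 136.94, 159.86, 180, 180, 180].

### API

Orientations are given as [roll, pitch, yaw] about the fixed x, y, z axes, in that order (R = Rz(yaw) Ry(pitch) Rx(roll)).
In Python, from bench import r, vision gives the robot as it stands.
- The arm moves only by the tool step_arm, never from a script. Its argument "targets" is a list that holds one entry, the list of rows, each a list of 6 numbers: the shift along the world's x, y, z in mm, then the turn, a rotation vector about the world's x, y, z in rad. In form: [[[x, y, z, rx, ry, rz], ...]]. A call has 1 to 12 rows; each row is the pose to reach, as a shift and turn from the pose commanded when the call began; what a row does not reach only later rows make up. A row lasts 1/12 s, in which the tool goes at most 41.7 mm and 7.16 degrees, less where a joint would pass 70% of its speed; a pose out of reach is approached as far as the arm can. A call with a gripper value outside its range is refused whole. "fingers" is the gripper's target within -1 to 1 (shut at 1, half-way at 0, fully open at -1), set as the call begins (left out, the last holds). The fingers move at their own pace and stop on an object; "newtons" is the grip in N (left out, the last holds). Time passes only in rows, so rows that repeat a pose let the fingers close. It gives the time, the measured TCP pose, the force, the opening and the grip force at its end, in the units of the state.
- r.sense(): the state, without advancing time (a new reading comes with each control period).
- vision.snapshot(name): name is "scene" or "top" or "wrist"; returns a dict with "img" (480x640x3 uint8, blue, green, red), "mtx" (3x3 intrinsics, pixels), "eye" and "attitude" of the camera in the world. Camera axes: x right, y up, looking along -z (the intrinsics and any distortion apply to the point x, -y, -z); pixel columns grow to the right and rows downward; lengths in mm; the calibration is good to about 2 mm. A picture is of the moment at which its call begins. There is no depth.
- r.hand_in(): hands the job in; it is judged then, once.
The state is a dict: "time": time; "joint_pos": joint angles; "qd": joint speeds; "joint_efforts": joint torques, N m; "tool_pos": TCP position; "tcp_rot": TCP orientation; "ft_force": force on the tool from outside, world axes, zero at the start; "wrist_torque": the same for the moment, N m; "finger_gap": finger opening in mm; "grip_force": force on a finger pad.
Only numpy, scipy, OpenCV 4.12 (cv2) and the standard library are available. Lean on these libraries where they do the work, as an engineer would, in place of code of your own. Each camera call takes 0.05 s, during which the arm holds its last target. There are 200 camera calls.

## Working session

There is one attempt and no reset: what is moved stays moved. The work goes in short steps, Python scripts to look and compute and a tool call to move; the robot and the scene stay as the last step left them, time stands still between calls to the robot, and variables do not carry over. Pictures are saved under pics/ and viewed, at most 10 in all, crops included, and the job is handed in when it is done.

Besides the shell and the picture viewer there is one more tool, called after ">>>" in YAML: its name, and indented under it one key for each argument. step_arm: Moves the arm, as the interface text tells. Its arguments: {"type":"object","properties":{"targets":{"type":"array"},"fingers":{"type":"number"},"newtons":{"type":"number"}},"required":["targets"]}

```bash
mkdir -p pics; ls; cat > h.py <<'E'
import numpy as np, cv2
from bench import r, vision
def snap(n,f):
    s=vision.snapshot(n); cv2.imwrite(f'pics/{f}.png',s['img'])
    import pickle; pickle.dump({k:s[k] for k in s},open(f'pics/{f}.pkl','wb')); return s
E
python3 - <<'E'
from h import *
for n in("scene","top"):
    s=snap(n,n+"0"); print({k:s[k] for k in s if k!='img'})
print(r.sense())
E
```

```text
pics
{'mtx': array([[572.27597073,   0.        , 322.75241647],
       [  0.        , 572.27597073, 228.73081359],
       [  0.        ,   0.        ,   1.        ]]), 'eye': array([-348.46696664,  955.67971946,  755.17386819]), 'attitude': array([  64.19958007,   -1.12409234, -133.96933057])}
{'mtx': array([[507.39827027,   0.        , 313.07925562],
       [  0.        , 507.39827027, 247.43869761],
       [  0.        ,   0.        ,   1.        ]]), 'eye': array([ 495.09197216,   10.49890512, 1431.12564955]), 'attitude': array([  5.43539338,  -0.91974489, -89.95129401])}
{'time': 0.1, 'joint_pos': array([-6.88336465e+01,  7.50933215e+00,  8.53232922e+01,  1.12823849e-03,
        8.72621243e+01, -4.89113425e+00]), 'qd': array([ 0.11386622, -0.071106  , -0.2248329 , -0.01678209, -0.03973969,
        0.01939687]), 'joint_efforts': array([ 1.14591126e-03, -5.70950246e+01, -5.01942515e+01, -1.41330361e-04,
        8.14178435e-03, -7.45347643e-05]), 'tool_pos': array([ 263.43942606, -538.55531413,  249.06199618]), 'tcp_rot': array([-1.79905693e+02, -9.20127857e-03,  2.60574254e+01]), 'ft_force': array([-0.52496637,  0.85425202,  0.30804677]), 'wrist_torque': array([-0.0575107 , -0.00522345, -0.02237546]), 'grip_force': 0.0, 'finger_gap': 85.19004758902007}
```

View pics/top0.png

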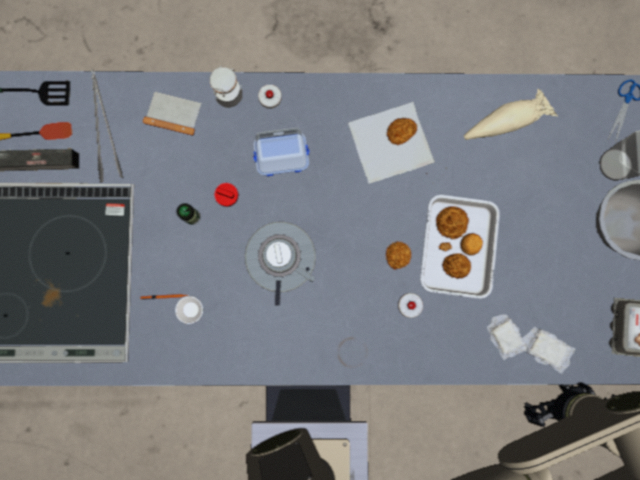

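View pics/scene0.png

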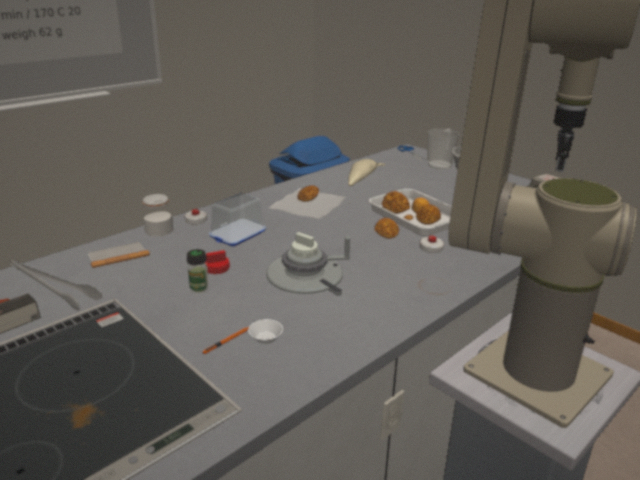

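```bash
cat >> h.py <<'E'
from scipy.spatial.transform import Rotation as Ro
import pickle
def load(f): return pickle.load(open(f'pics/{f}.pkl','rb'))
def cam(s): return Ro.from_euler('xyz',s['attitude'],degrees=True).as_matrix()
def proj(s,P):
    c=(np.atleast_2d(P)-s['eye'])@cam(s); k=s['mtx']
    return np.c_[k[0,0]*c[:,0]/-c[:,2]+k[0,2], k[1,1]*-c[:,1]/-c[:,2]+k[1,2]]
def at(s,px,z):
    k=s['mtx']; d=cam(s)@np.array([(px[0]-k[0,2])/k[0,0],-(px[1]-k[1,2])/k[1,1],-1])
    return s['eye']+d*(z-s['eye'][2])/d[2]
E
python3 - <<'E'
from h import *
s=load('top0'); t=load('scene0'); print(s.get('dist'),s.keys())
a=cv2.resize(s['img'][180:320,160:440],None,fx=2.8,fy=2.8,interpolation=cv2.INTER_CUBIC)
b=cv2.resize(t['img'][210:310,180:420],None,fx=3.2,fy=3.2,interpolation=cv2.INTER_CUBIC)[:208]
b=cv2.resize(t['img'][225:300,255:361],None,fx=2.6,fy=2.6,interpolation=cv2.INTER_CUBIC)
a=cv2.resize(s['img'][215:310,235:330],(400,400),interpolation=cv2.INTER_CUBIC)
b=cv2.resize(t['img'][220:305,260:360],(400,340),interpolation=cv2.INTER_CUBIC)
o=np.zeros((400,800,3),np.uint8);o[:,:400]=a;o[:340,400:]=b;cv2.imwrite('pics/c0.png',o)
for p,z in[((280,256.5),10),((278,304),14),((279,254),110),((310,268),100),((310,270),100)]:print(p,at(s,p,z).round(1))
E
```

```text
None dict_keys(['img', 'mtx', 'eye', 'attitude'])
(280, 256.5) [604.6  80.6  10. ]
(278, 304) [472.2  85.   14. ]
(279, 254) [603.4  78.3 110. ]
(310, 268) [567.5  -2.7 100. ]
(310, 270) [562.3  -2.7 100. ]
```

View pics/c0.png

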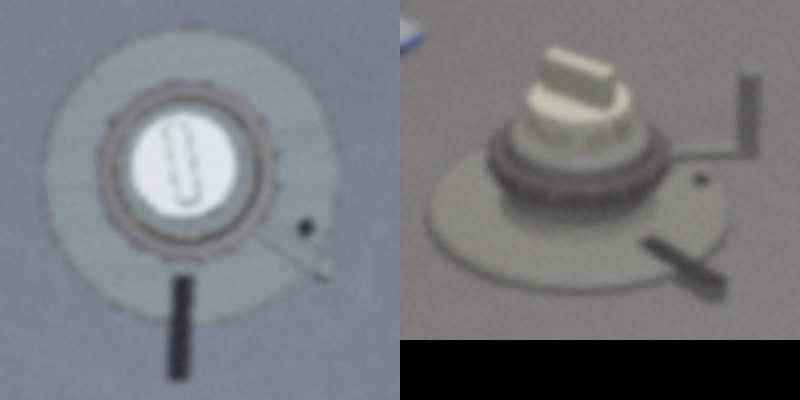

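```bash
python3 - <<'E'
from h import *
s=load('top0'); t=load('scene0')
T=lambda u,v:(235+u/4.21,215+v/4.21); S=lambda u,v:(260+(u-400)/4,220+v/4)
print('post',at(s,T(325,272),100),at(t,S(750,75),100))
print('wing',at(s,T(182,163),112),at(t,S(578,64),112))
print('foot',at(s,T(189,175),10),at(t,S(578,205),10))
c=at(s,T(189,175),10)
d=at(s,T(177,380),14)-c; print('bar',np.degrees(np.arctan2(d[1],d[0])),np.hypot(d[0],d[1]))
d=at(s,T(305,228),10)-c; print('dot',np.degrees(np.arctan2(d[1],d[0])))
a=at(s,T(172,125),112);b=at(s,T(190,203),112);print('wingdir',np.degrees(np.arctan2(*(a-b)[1::-1])))
for n,p,z in[('timerA',(189,309),20),('arc',(347,350),5),('jar',(188,213),105),('bun',(398,255),30),('cupc',(410,305),20)]:print(n,at(s,p,z).round())
E
```

```text
post [537.12283442  -8.52401375 100.        ] [534.17701103  -1.11424212 100.        ]
wing [603.9909977   80.23891698 112.        ] [600.79574355  86.17995987 112.        ]
foot [604.39682182  80.9114179   10.        ] [600.30149008  85.83873667  10.        ]
bar 177.15489345692438 135.87867221458004
dot -114.46734688347283
wingdir 13.349433904361977
timerA [458. 329.  20.]
arc [ 345. -107.    5.]
jar [712. 319. 105.]
bun [ 608. -248.   30.]
cupc [ 470. -281.   20.]
```

>>> step_arm:
  targets:
    - [[20,40,0,0,0,0],[40,80,0,0,0,0],[58,113,0,0,0,0],[76,148,0,0,0,0],[94,183,0,0,0,0],[112,218,0,0,0,0],[130,254,0,0,0,0],[148,289,0,0,0,0],[166,324,0,0,0,0],[184,360,0,0,0,0],[202,395,0,0,0,0],[220,430,0,0,0,0]]
  fingers: -0.2
  newtons: 30

```text
time: 1.1
tool_pos: [483.9, -107.0, 249.7]
tcp_rot: [-180.0, 0.0, 26.1]
ft_force: [-0.3, -0.0, 0.3]
finger_gap: 50.9
grip_force: 0.0
```

>>> step_arm:
  targets:
    - [[17,33,-10,0,0,0],[33,65,-20,0,0,0],[43,85,-30,0,0,0],[50,97,-40,0,0,0],[53,103,-50,0,0,0],[53,103,-50,0,0,0],[53,103,-50,0,0,0]]

```text
time: 1.68
tool_pos: [535.7, -6.8, 199.0]
tcp_rot: [-180.0, 0.1, 26.1]
ft_force: [0.5, -0.6, 0.5]
finger_gap: 51.5
grip_force: 0.0
```

```bash
python3 - <<'E'
from h import *
s=snap('wrist','w1'); snap('top','top1'); snap('scene','scene1')
q=r.sense(); print(q['time'],q['tool_pos'],q['tcp_rot'],q['finger_gap'],q['joint_pos'],s['eye'],s['attitude'])
E
```

```text
1.8333 [536.69421054  -7.41402067 200.795003  ] [ 1.79952022e+02 -4.15843573e-02  2.59607844e+01] 51.504137874258014 [-6.25326413e+00 -7.63479044e-01  9.90029628e+01 -1.86192822e-02
  8.16997575e+01  5.77886470e+01] [602.7521526   25.2658113  323.46128663] [-1.68897889e+01  4.04032705e-02 -6.39814611e+01]
```

View pics/w1.png

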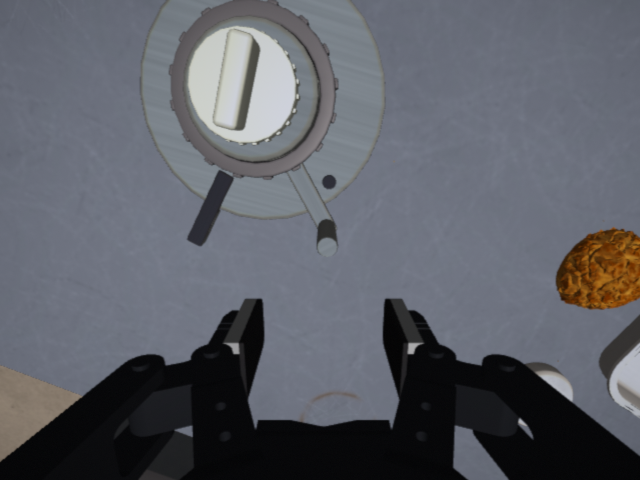

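```bash
python3 - <<'E'
from h import *
s=load('w1')
an=lambda d:np.degrees(np.arctan2(d[1],d[0]))
P=at(s,(327,247),100);W=at(s,(234,80),112);B1=at(s,(198,241),14);B0=at(s,(225,176),14);D=at(s,(329,182),10)
print('post',P,'wing',W,np.hypot(*(P-W)[:2]),'angle',an(P-W)); print('bar',an(B1-B0),an(B1-W),np.hypot(*(B1-W)[:2]),'dot',an(D-W))
a=at(s,(240,36),112);b=at(s,(229,126),112);print('wingdir',an(a-b),np.linalg.norm(a-b))
# foot ellipse check
for c in (W[:2],):
    th=np.linspace(0,2*np.pi,60);print(proj(s,np.c_[c[0]+100*np.cos(th),c[1]+100*np.sin(th),10+0*th])[[0,10,20,30,40,50]].round())
    v=proj(s,np.c_[c[0]+100*np.cos(th),c[1]+100*np.sin(th),10+0*th]);print(v.min(0),v.max(0))
E
```

```text
post [543.02634289  -6.54235705 100.        ] wing [608.34940995  81.35564165 112.        ] 109.51329264243896 angle -126.61858694517065
bar 179.43960485142546 177.58718531560382 133.87006396432162 dot -115.34196955872328
wingdir 14.45447243552307 45.283809476415584
[[318. -32.]
 [181. -20.]
 [143. 113.]
 [225. 212.]
 [339. 197.]
 [387.  78.]]
[138.79424058 -48.69991654] [388.0236875  220.53447151]
```

>>> step_arm:
  targets:
    - [[4.5,-0.5,-20,0,0,0],[4.5,-0.5,-40,0,0,0],[4.5,-0.5,-60,0,0,0],[4.5,-0.5,-80,0,0,0],[4.5,-0.5,-95,0,0,0],[4.5,-0.5,-108,0,0,0],[4.5,-0.5,-116,0,0,0],[4.5,-0.5,-120,0,0,0],[4.5,-0.5,-120,0,0,0],[4.5,-0.5,-120,0,0,0]]

```text
time: 2.67
tool_pos: [541.6, -6.8, 80.8]
tcp_rot: [180.0, -0.0, 26.0]
ft_force: [0.5, -0.1, 0.9]
finger_gap: 51.4
grip_force: 0.0
```

>>> step_arm:
  targets:
    - [[0,0,0,0,0,0],[0,0,0,0,0,0],[0,0,0,0,0,0],[0,0,0,0,0,0],[0,0,0,0,0,0],[0,0,0,0,0,0],[0,0,0,0,0,0],[0,0,0,0,0,0]]
  fingers: 1
  newtons: 20

```text
time: 3.33
tool_pos: [541.6, -6.5, 80.8]
tcp_rot: [180.0, -0.1, 26.1]
ft_force: [-0.3, -0.0, 5.7]
finger_gap: 13.3
grip_force: 21.1
```

```bash
python3 - <<'E'
from h import *
w=snap('wrist','w2'); t=snap('top','top2'); q=r.sense(); print(q['time'],q['tool_pos'],q['finger_gap'],q['ft_force'])
a=cv2.resize(w['img'],(400,300)); b=cv2.resize(t['img'][215:310,235:330],(300,300),interpolation=cv2.INTER_CUBIC)
cv2.imwrite('pics/c2.png',np.hstack([a,b]))
E
```

```text
3.4333 [541.66451319  -6.52172088  80.79255914] 13.267660108315797 [-0.64990752  0.72542695  5.45439388]
```

View pics/c2.png

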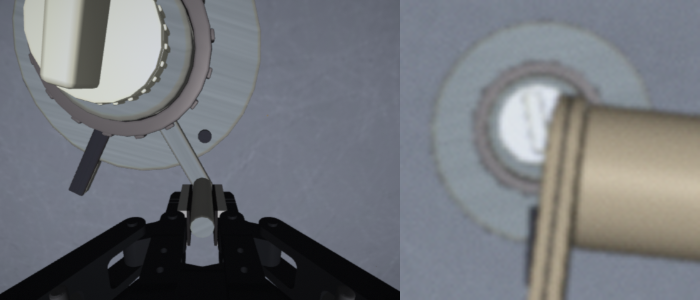

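```bash
python3 - <<'E'
import numpy as np
t=np.radians(233.7-np.r_[2,6,11,17,23,29,35,41,46.5,51,54.5,56.8]); a=np.radians(233.7)
print((110*np.c_[np.cos(t)-np.cos(a),np.sin(t)-np.sin(a)]).round(1).tolist())
E
```

```text
[[-3.1, 2.3], [-8.9, 7.3], [-15.7, 14.1], [-23.1, 22.9], [-29.5, 32.5], [-34.8, 42.7], [-39.1, 53.4], [-42.2, 64.5], [-44.0, 74.9], [-44.8, 83.5], [-44.9, 90.2], [-44.7, 94.6]]
```

>>> step_arm:
  targets:
    - [[-3.1,2.3,0,0,0,0],[-8.9,7.3,0,0,0,0],[-15.7,14.1,0,0,0,0],[-23.1,22.9,0,0,0,0],[-29.5,32.5,0,0,0,0],[-34.8,42.7,0,0,0,0]]

```text
time: 3.93
tool_pos: [505.7, 36.0, 80.4]
tcp_rot: [179.9, 0.0, 26.0]
ft_force: [3.4, -2.7, 3.6]
finger_gap: 13.2
grip_force: 21.1
```

>>> step_arm:
  targets:
    - [[-4.3,10.7,0,0,0,0],[-7.4,21.8,0,0,0,0],[-9.2,32.2,0,0,0,0],[-10,40.8,0,0,0,0],[-10.1,47.5,0,0,0,0],[-9.9,51.9,0,0,0,0],[-9.9,51.9,0,0,0,0],[-9.9,51.9,0,0,0,0]]

```text
time: 4.6
tool_pos: [496.3, 88.7, 80.1]
tcp_rot: [-180.0, 0.0, 26.1]
ft_force: [-2.3, 0.2, 6.1]
finger_gap: 13.2
grip_force: 21.3
```

```bash
python3 - <<'E'
from h import *
w=snap('wrist','w3'); t=snap('scene','scene3'); q=r.sense(); print(q['time'],q['tool_pos'],q['finger_gap'],q['ft_force'],w['eye'],w['attitude'])
a=w['img'][100:,:][:, :]; b=cv2.resize(t['img'][210:310,260:360],(380,380),interpolation=cv2.INTER_CUBIC)
a=cv2.resize(a,(640,380))[:,120:540]
cv2.imwrite('pics/c3.png',np.hstack([a,b]))
E
```

```text
4.7 [496.27604049  88.50636381  80.05376656] 13.474863843145895 [-2.55638867 -0.1602661   5.51756699] [563.03900141 120.67150939 204.73440166] [-1.67644663e+01  3.67628386e-02 -6.39348887e+01]
```

View pics/c3.png

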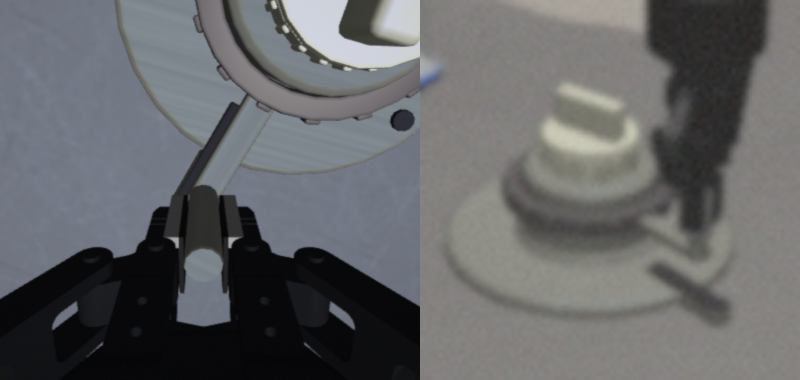

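```bash
python3 - <<'E'
from h import *
s=load('w3'); an=lambda d:np.degrees(np.arctan2(d[1],d[0]))%360
U=lambda u,v:(u+120,v+100)
post=at(s,U(204,262),100); print('post',post, 'dot',at(s,U(402,120),10))
a=at(s,U(257,107),46);b=at(s,U(207,192),46);print('arm',a,b,an(b-a))
a=at(s,U(234,105),14);b=at(s,U(180,188),14);print('barL',a,b,an(b-a))
for C in([605,82],[606,81],[604,83]):
    print(C,an(post[:2]-C),an(at(s,U(402,120),10)[:2]-C)-68.75)
E
```

```text
post [498.76379669  88.95916095 100.        ] dot [572.54692078   3.53849875  10.        ]
arm [547.37640386  86.455818    46.        ] [500.87656768  88.29108864  46.        ] 177.7398046712529
barL [539.77968819  91.08115421  14.        ] [483.78812154  96.70987028  14.        ] 174.25945997882198
[605, 82] 176.2521092414038 178.77913835223143
[606, 81] 175.7552421828247 177.89206955860124
[604, 83] 176.75900006087244 179.65495865882633
```

>>> step_arm:
  targets:
    - [[0,0,0,0,0,0],[0,0,0,0,0,0],[0,0,0,0,0,0],[0,0,0,0,0,0]]
  fingers: -0.2

```text
time: 5.03
tool_pos: [496.1, 88.1, 79.5]
tcp_rot: [-180.0, 0.0, 26.1]
ft_force: [0.4, 0.1, -0.1]
finger_gap: 51.1
grip_force: 0.0
```

>>> step_arm:
  targets:
    - [[0,0,10,0,0,0],[0,0,30,0,0,0],[0,0,60,0,0,0],[0,0,90,0,0,0],[-10,0,120,0,0,0],[-20,-5,140,0,0,0],[-20,-10,150,0,0,0],[-20,-10,150,0,0,0],[-20,-10,150,0,0,0]]

```text
time: 5.78
tool_pos: [476.8, 77.9, 230.1]
tcp_rot: [180.0, -0.1, 26.0]
ft_force: [-0.3, 1.1, -0.3]
finger_gap: 51.3
grip_force: 0.0
```

```bash
python3 - <<'E'
from h import *
w=snap('wrist','w4'); q=r.sense(); print(q['time'],q['tool_pos'],q['finger_gap'],q['ft_force'])
E
```

```text
5.8333 [476.18955736  77.97141068 228.82205129] 51.344680333337614 [ 0.07039278 -0.14324776  1.47333378]
```

View pics/w4.png

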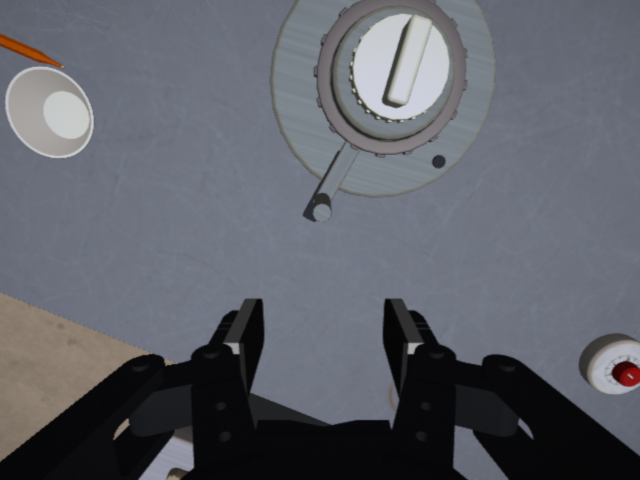

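```bash
python3 - <<'E'
from h import *
s=load('w4'); an=lambda d:np.degrees(np.arctan2(d[1],d[0]))%360
W=at(s,(411,59),112); th=np.linspace(0,2*np.pi,360)
from scipy.optimize import minimize
def foot(c):
    v=proj(s,np.c_[c[0]+100*np.cos(th),c[1]+100*np.sin(th),10+0*th]);return v[:,0].min()-273,v[:,0].max()-494,v[:,1].max()-196
from scipy.optimize import least_squares
C=least_squares(foot,W[:2]).x;print('W',W,'C',C,foot(C))
P=at(s,(322,213),100);D=at(s,(439,161),10)
for c in(C,W[:2],(W[:2]+C)/2):print(an(P[:2]-c),np.hypot(*(P[:2]-c)),'bar from dot',an(D[:2]-c)-68.75,np.hypot(*(D[:2]-c)))
for b in(176,177,178):
    a=np.radians(b);u=np.array([np.cos(a),np.sin(a)]);n=np.array([-u[1],u[0]])
    print(b,proj(s,[[*(C+137*u+k*n),14] for k in(-7,7)]).round(1).tolist(),'post',proj(s,[*(C+110*u),100]).round(1))
a=at(s,(424,22),112);b=at(s,(397,100),112);print('wingdir',an(a-b),np.linalg.norm(a-b))
cv2.imwrite('pics/c4.png',cv2.resize(s['img'][130:240,270:400],None,fx=5,fy=5,interpolation=cv2.INTER_CUBIC))
E
```

```text
W [608.71451286  82.14655723 112.        ] C [608.81212719  83.03717596] (np.float64(-4.072312388990724), np.float64(4.041294855820695), np.float64(0.8151378049627738))
177.35433780599456 111.41877270012725 bar from dot 176.93629296912616 86.56477157789276
176.89429584371243 111.3659623858551 bar from dot 176.7506351103982 85.71340546485854
177.12437135078662 111.39146987762487 bar from dot 176.84392278314618 86.13897546866146
176 [[300.2, 213.2], [312.9, 220.4]] post [[319.8 209.5]]
177 [[302.3, 214.6], [315.1, 221.5]] post [[322.1 210.8]]
178 [[304.4, 215.8], [317.3, 222.5]] post [[324.5 212.1]]
wingdir 8.59404328807888 44.97576733195814
```

View pics/c4.png

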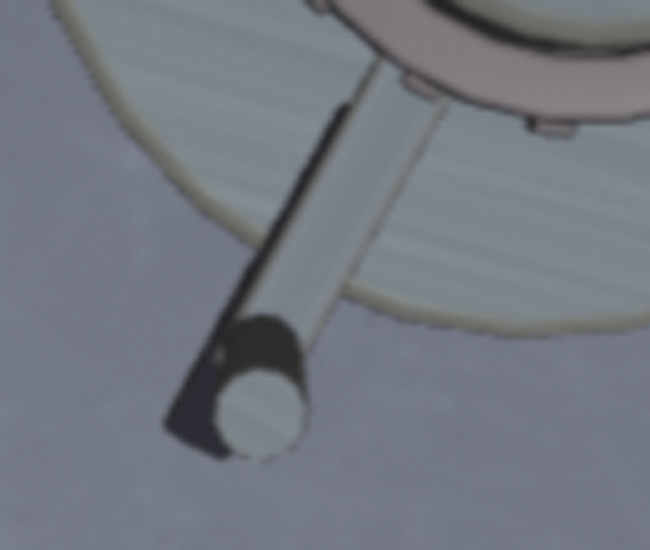

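```bash
python3 - <<'E'
from h import *
an=lambda d:np.degrees(np.arctan2(d[1],d[0]))
tiles=[]
for f,(x0,y0,x1,y1) in(('w1',(205,20,285,140)),('w4',(375,5,455,115))):
    s=load(f); g=cv2.cvtColor(s['img'],6)[y0:y1,x0:x1]; g=cv2.GaussianBlur(cv2.resize(g,None,fx=4,fy=4,interpolation=cv2.INTER_CUBIC),(0,0),3)
    L=cv2.createLineSegmentDetector().detect(g)[0][:,0]
    for l in L:
        if np.hypot(l[0]-l[2],l[1]-l[3])>130:
            p=l/4+[x0,y0,x0,y0]; a,b=at(s,p[:2],112),at(s,p[2:],112); d=a-b
            print(f,p.round(1),round(an(d if d[0]>0 else -d),1),np.linalg.norm(d).round(1))
    tiles.append(cv2.resize(s['img'][y0:y1,x0:x1],(380,560),interpolation=cv2.INTER_CUBIC))
cv2.imwrite('pics/c5.png',np.hstack(tiles))
E
```

```text
w1 [260.5  47.5 244.4 128.9] 10.8 42.0
w1 [235.3 128.9 252.8  37.4] 10.8 46.9
w4 [381.9  98.7 402.5  29.1] 10.8 39.8
w4 [411.6  17.5 387.5  97.4] 10.7 45.4
```

View pics/c5.png

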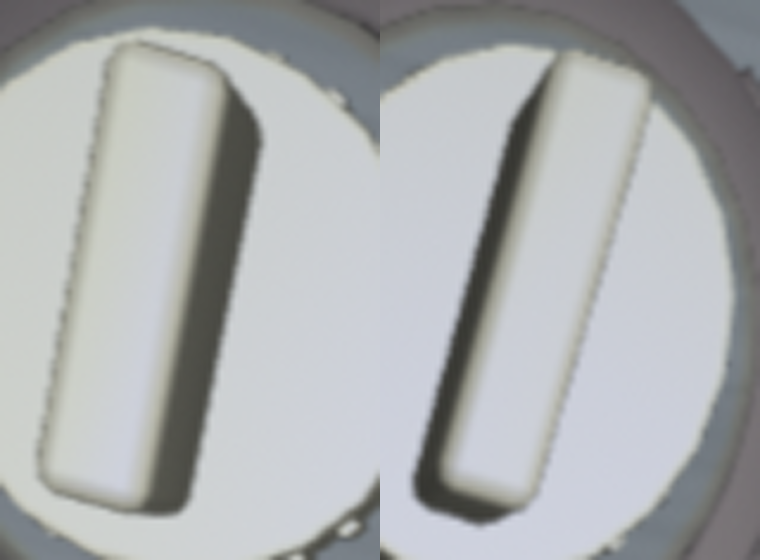

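>>> step_arm:
  targets:
    - [[20,1,0,0,0,-0.03],[50,2,0,0,0,-0.08],[80,3,0,0,0,-0.15],[105,3.4,0,0,0,-0.21],[122,3.4,0,0,0,-0.25],[129.6,3.4,-10,0,0,-0.266],[129.6,3.4,-30,0,0,-0.266],[129.6,3.4,-55,0,0,-0.266],[129.6,3.4,-80,0,0,-0.266],[129.6,3.4,-100,0,0,-0.266],[129.6,3.4,-113,0,0,-0.266],[129.6,3.4,-118,0,0,-0.266]]

```text
time: 6.83
tool_pos: [603.2, 81.5, 106.9]
tcp_rot: [-179.9, 0.4, 10.8]
ft_force: [-0.3, 0.0, 0.2]
finger_gap: 51.4
grip_force: 0.0
```

>>> step_arm:
  targets:
    - [[0,0,-2,0,0,0],[0,0,-3,0,0,0],[0,0,-3,0,0,0]]

```text
time: 7.08
tool_pos: [606.8, 81.5, 110.1]
tcp_rot: [180.0, -0.1, 10.8]
ft_force: [0.3, 0.4, -0.2]
finger_gap: 51.2
grip_force: 0.0
```

>>> step_arm:
  targets:
    - [[0,0,0,0,0,0],[0,0,0,0,0,0],[0,0,0,0,0,0],[0,0,0,0,0,0],[0,0,0,0,0,0],[0,0,0,0,0,0],[0,0,0,0,0,0],[0,0,0,0,0,0]]
  fingers: 1
  newtons: 40

```text
time: 7.75
tool_pos: [606.7, 81.8, 110.2]
tcp_rot: [180.0, -0.1, 10.8]
ft_force: [-1.1, 1.6, 6.1]
finger_gap: 12.8
grip_force: 40.3
```

```bash
python3 - <<'E'
from h import *
w=snap('wrist','w6'); q=r.sense(); print(q['time'],q['tool_pos'],q['tcp_rot'],q['finger_gap'],q['ft_force'],q['wrist_torque'],q['joint_pos'])
E
```

```text
7.8 [606.65334718  81.73346508 110.19684534] [-1.79998647e+02 -1.01892486e-01  1.08238878e+01] 13.296564389221944 [-1.17221169  2.47750427  6.59202511] [ 0.1248169   0.20315185 -0.00061712] [2.86647861e+00 1.52326417e+01 9.14571737e+01 1.61335264e-02
 7.32094612e+01 8.20379426e+01]
```

View pics/w6.png

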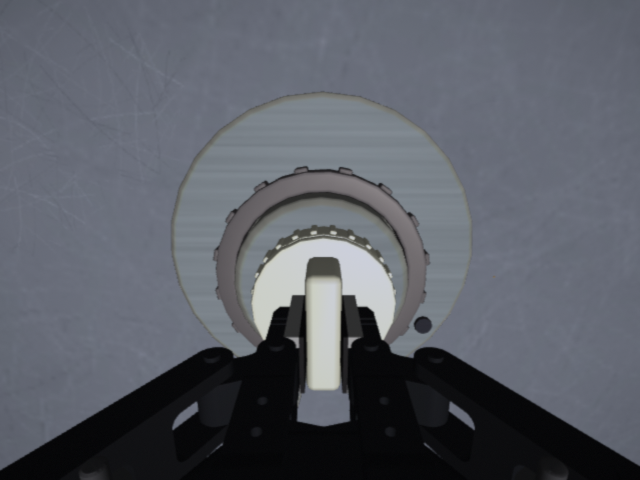

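>>> step_arm:
  targets:
    - [[0,0,0,0,0,0.04],[0,0,0,0,0,0.08],[0,0,0,0,0,0.12],[0,0,0,0,0,0.16],[0,0,0,0,0,0.2],[0,0,0,0,0,0.22],[0,0,0,0,0,0.22]]

```text
time: 8.38
tool_pos: [606.8, 81.2, 110.2]
tcp_rot: [179.9, -0.1, 23.4]
ft_force: [-0.6, -0.7, 5.1]
finger_gap: 13.3
grip_force: 41.7
```

```bash
cat > q.py <<'E'
from h import *
q=r.sense(); print(q['time'],q['tool_pos'].round(1),q['tcp_rot'].round(2),q['finger_gap'],q['grip_force'],q['ft_force'].round(1),q['wrist_torque'].round(3),q['joint_pos'][5])
E
python3 q.py
```

```text
8.3833 [606.8  81.2 110.2] [ 1.7995e+02 -1.1000e-01  2.3440e+01] 13.25615192825259 41.69881582260132 [-0.6 -0.7  5.1] [-0.128  0.049 -0.71 ] 69.39515804473903
```

Anticlockwise meets a −0.71 N·m stop at 0.22 rad, so I'll try clockwise.

>>> step_arm:
  targets:
    - [[0,0,0,0,0,-0.06],[0,0,0,0,0,-0.12],[0,0,0,0,0,-0.18],[0,0,0,0,0,-0.24],[0,0,0,0,0,-0.3],[0,0,0,0,0,-0.36],[0,0,0,0,0,-0.42],[0,0,0,0,0,-0.48],[0,0,0,0,0,-0.52],[0,0,0,0,0,-0.52]]

```text
time: 9.22
tool_pos: [606.7, 81.6, 110.2]
tcp_rot: [-180.0, -0.1, -6.5]
ft_force: [-0.8, 0.2, 6.8]
finger_gap: 13.4
grip_force: 40.3
```

```bash
python3 q.py
```

```text
9.2167 [606.7  81.6 110.2] [-1.7998e+02 -1.1000e-01 -6.5200e+00] 13.406220002551198 40.27766525745392 [-0.8  0.2  6.8] [ 0.054  0.14  -0.032] 99.37888986782241
```

>>> step_arm:
  targets:
    - [[0,0,0,0,0,-0.06],[0,0,0,0,0,-0.13],[0,0,0,0,0,-0.2],[0,0,0,0,0,-0.27],[0,0,0,0,0,-0.34],[0,0,0,0,0,-0.41],[0,0,0,0,0,-0.48],[0,0,0,0,0,-0.55],[0,0,0,0,0,-0.62],[0,0,0,0,0,-0.68],[0,0,0,0,0,-0.72],[0,0,0,0,0,-0.72]]

```text
time: 10.22
tool_pos: [606.6, 81.6, 110.2]
tcp_rot: [-179.9, -0.1, -47.8]
ft_force: [-1.2, 0.9, 7.1]
finger_gap: 13.5
grip_force: 40.4
```

```bash
python3 q.py
```

```text
10.2167 [606.6  81.6 110.2] [-1.7993e+02 -6.0000e-02 -4.7770e+01] 13.457215670929344 40.38364291191101 [-1.2  0.9  7.1] [ 0.103  0.334 -0.019] 140.63164942035758
```

>>> step_arm:
  targets:
    - [[0,0,0,0,0,-0.02],[0,0,0,0,0,-0.04],[0,0,0,0,0,-0.06],[0,0,0,0,0,-0.06]]

```text
time: 10.55
tool_pos: [606.5, 81.5, 110.2]
tcp_rot: [-179.9, -0.1, -51.1]
ft_force: [-2.7, -0.5, 6.9]
finger_gap: 13.0
grip_force: 40.4
```

```bash
python3 q.py
```

```text
10.55 [606.5  81.5 110.2] [-1.7995e+02 -5.0000e-02 -5.1120e+01] 13.04089296347271 40.443976521492004 [-2.7 -0.5  6.9] [-0.004  0.428  0.148] 143.98268312605657
```

>>> step_arm:
  targets:
    - [[0,0,0,0,0,-0.02],[0,0,0,0,0,-0.04],[0,0,0,0,0,-0.05],[0,0,0,0,0,-0.05]]

```text
time: 10.88
tool_pos: [606.7, 81.6, 110.2]
tcp_rot: [-179.9, -0.1, -53.9]
ft_force: [-1.5, 0.5, 6.4]
finger_gap: 13.1
grip_force: 40.6
```

```bash
python3 q.py
```

```text
10.8833 [606.7  81.6 110.2] [-1.7992e+02 -7.0000e-02 -5.3920e+01] 13.119204504433322 40.64793348312378 [-1.5  0.5  6.4] [0.045 0.196 0.476] 146.79350226430464
```

>>> step_arm:
  targets:
    - [[0,0,0,0,0,0.02],[0,0,0,0,0,0.03],[0,0,2,0,0,0.03],[0,0,5,0,0,0.03],[0,0,9,0,0,0.03],[0,0,14,0,0,0.03],[0,0,20,0,0,0.03],[0,0,20,0,0,0.03]]

```text
time: 11.55
tool_pos: [606.4, 81.4, 130.1]
tcp_rot: [-180.0, -0.0, -52.2]
ft_force: [-0.3, -0.8, -0.9]
finger_gap: 13.3
grip_force: 40.0
```

```bash
python3 q.py
```

```text
11.55 [606.4  81.4 130.1] [-1.7996e+02 -4.0000e-02 -5.2230e+01] 13.299332079392586 39.95003342628479 [-0.3 -0.8 -0.9] [-0.011  0.026  0.024] 145.08207311161934
```

Free, carrying about the cap's weight. I'll lift the rest of the way.

>>> step_arm:
  targets:
    - [[0,0,8,0,0,0],[0,0,20,0,0,0],[0,0,34,0,0,0],[0,0,48,0,0,0],[0,0,62,0,0,0],[0,0,76,0,0,0],[0,0,86,0,0,0],[0,0,92,0,0,0],[0,0,95,0,0,0],[0,0,95,0,0,0],[0,0,95,0,0,0]]

```text
time: 12.47
tool_pos: [605.7, 81.4, 223.4]
tcp_rot: [180.0, 0.0, -52.2]
ft_force: [-0.7, -0.1, -0.3]
finger_gap: 13.5
grip_force: 39.9
```

```bash
python3 - <<'E'
import q
from h import *
s=snap('scene','scene9'); t=load('scene0')
# cap is white in gripper? lever still along the bar?
print(proj(s,[[606,82,180],[606,82,75]]).round())
for z in(175,190,75): 
    u,v=proj(s,[604,84,z])[0].astype(int); print(z,s['img'][v-1:v+2,u-2:u+3].mean((0,1)).round(), t['img'][v-1:v+2,u-2:u+3].mean((0,1)).round())
d=cv2.absdiff(cv2.GaussianBlur(s['img'],(0,0),1.5),cv2.GaussianBlur(t['img'],(0,0),1.5)).max(2)
n,l,st,c=cv2.connectedComponentsWithStats((d>25).astype('uint8'));print([x[:5].tolist() for x in st[1:] if x[4]>15])
E
```

```text
12.4667 [605.7  81.4 223.4] [ 1.7996e+02  3.0000e-02 -5.2210e+01] 13.457664233114679 39.94641065597534 [-0.7 -0.1 -0.3] [-0.026  0.019  0.002] 145.06428301908258
[[304. 210.]
 [304. 248.]]
175 [117. 129. 130.] [149. 157. 162.]
190 [139. 153. 154.] [150. 158. 163.]
75 [121. 127. 128.] [170. 188. 188.]
[[434, 0, 36, 9, 65], [486, 0, 67, 55, 2833], [362, 22, 13, 15, 104], [551, 27, 79, 53, 1645], [272, 31, 26, 37, 723], [369, 44, 105, 33, 649], [500, 67, 58, 164, 4891], [284, 90, 7, 12, 59], [554, 97, 36, 73, 1259], [279, 122, 54, 84, 2271], [460, 151, 17, 11, 126], [448, 173, 30, 79, 1891], [565, 181, 10, 19, 154], [577, 182, 6, 19, 89], [309, 201, 9, 6, 35], [605, 205, 26, 33, 380], [294, 209, 24, 6, 85], [583, 220, 13, 27, 235], [299, 233, 12, 5, 30], [345, 239, 5, 20, 89], [478, 239, 73, 65, 2269], [292, 242, 25, 13, 179], [605, 260, 18, 16, 167], [329, 262, 7, 16, 64], [553, 286, 11, 4, 25], [515, 304, 8, 6, 32]]
```

```bash
python3 -c "
from bench import r
print(r.hand_in())"
```

```text
the job is handed in; nothing more can be done
None
```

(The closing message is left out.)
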